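# Latch the parts case and hold its label in the sprung channel

### The job

Close up the wooden parts case: first swing the brass hook on its lid shut until it rests against the stop in its catch. Then take the label holder from its stand, push its blade down behind the brass lip on the far side of the case, against the spring, until its shoulders rest on the channel's end blocks, and finish while still gripping it and holding it pressed fully home. Leave the other things on the bench and on the lid where they are.

Things in the scene. Friction and masses are not known exactly. Their poses are not given: they have to be found in the camera images.
- case: flat wooden storage case, fixed to the bench, 140 mm (x) by 200 mm (y) by 70 mm tall; origin at the centre of its underside; x points from the robot's side to the far side. The top is two lid leaves meeting in a seam along x; a brass swing hook crosses the seam, and on the far side (+x) is a brass label channel
- hook (a joint): swing hook on the lid: flat brass bar 78 mm long, 10 mm wide, its top 7 mm above the lid, on a vertical pin, with slight friction (stays where left). 0 = closed: bar along the case's -y, tip under the bridge of the steel catch and against its rigid stop (joint's limit); positive = open, swung clockwise seen from above, towards the robot's side; at about 1.57 it points along the case's -x
- hook_knob (a point): point on the centre line of the hook's upright round brass knob, 100 mm above the bench; knob 12 mm in diameter, from 77 to 118 mm above the bench, 45 mm from the pin. Axes turn with the hook: -y points from pin to knob. With the hook closed the catch begins 18 mm past the knob's centre, along the case's -y, and tops out 14 mm above the lid, its stop on the +x side
- hook_pivot (a point): the hook's pin axis, at the same height as hook_knob (100 mm above the bench)
- slot (a point): mouth of the label channel on the case's far side: its centre, level with the tops of the two brass end blocks (76 mm above the bench) on which the label holder's shoulders come to rest; axes as the case (x across the channel, y along it). The channel, between case and lip, is 8 mm wide (x) and 57 mm long (y), flared at the mouth to 16 mm, open from above
- lip (a point): top edge of the brass lip, 8 mm beyond the channel's centre line. Behind the lip, out of sight, 20 mm below the channel's mouth, waits a spring foot that pushes the holder back up: 3 N at first touch, 7 N with the holder home; it has 13 mm of travel, so the shoulders meet the end blocks first, which are rigid
- label_center (a point): centre of the label holder's upright panel: brass, 8 mm thick (x), 70 mm wide (y), 50 mm tall, paper on both faces; below it a blade 5 mm thick, 52 mm wide, 30 mm long, leaving 9 mm shoulders at both ends. Shoulders 25 mm and blade's end 55 mm below this point; z up; about 80 g. At home 25 mm above slot, on the unpressed spring 35 mm. Both ways round are alike
- stand: fixed wooden block 60 mm (x) by 100 mm (y) by 45 mm tall, in whose slot the label holder's blade stands at the start, its shoulders on the block's top; origin at the centre of its underside
- gear_a: loose brass clock wheel 34 mm across lying on the lid of the case; origin at its underside; leave it alone
- gear_b: loose brass clock wheel 48 mm across, 16 mm tall, on the bench near the stand; origin at its underside; leave it alone
- loupe: black eye loupe, 38 mm across, 34 mm tall, near the stand; origin at its underside; leave it alone
- driver: screwdriver 150 mm long, lying on the bench between case and stand; leave it alone
- hammer: hammer 240 mm long, lying on the left of the bench; leave it alone
- jar: small glass jar 48 mm across, 60 mm tall; origin at its underside; leave it alone
- pliers: pliers with white grips, about 140 mm long, lying beyond the screwdriver; leave it alone
- label: the label holder's body; origin 25 mm below label_center, at the level of its shoulders; axes alike

How it is judged (in metres and radians):
On the way, in this order (a step that is already met when the one before it is completed fails the run):
1. the hook is swung shut against the stop in its catch (value of joint hook below 0.08 rad), for 0.2 s.
2. the label holder's blade is behind the lip (x of label_center in the frame of slot between -0.006 and 0.006 m and y of label_center in the frame of slot between -0.008 and 0.008 m and z of label_center in the frame of slot below 0.045 m), for 0.1 s.
At the end, for the whole second after the job is handed in: the holder is upright (within 0.08 rad) behind the lip, its shoulders within 3.5 mm of the end blocks against the spring, held still there by the fingers (over 2 N); the hook is closed to within 0.12 rad (about 5 mm at the knob) (x of label_center in the frame of slot between -0.006 and 0.006 m and y of label_center in the frame of slot between -0.008 and 0.008 m and z of label_center in the frame of slot below 0.0285 m and angle between label_center's own z axis and vertical below 0.08 rad and value of joint hook below 0.12 rad and contact force between the fingers and label above 2 N and linear speed of label below 0.02 m/s); the arm keeps its last pose, push and grip.
It fails at once if a bystander (wheels, loupe, screwdriver, hammer, jar, pliers) is pushed more than 30 mm from its place (distance of any of gear_a, gear_b, loupe, driver, hammer, jar, pliers from where it was at the start of the episode above 0.03 m).
It also fails if it takes over 56 s, if anything falls off the work surface, if the arm or the gripper's body presses on something with over 40 N, if the wrist force passes 120 N, or if a joint passes its speed limit or range.

### The arm

A 6-joint arm with a two-finger parallel gripper is mounted at the origin on the work surface. World frame = base frame: x ahead of the robot, y to its left, z up, the work surface at z = 0. Lengths are in mm, angles in rad, forces in N, time in s.
With the tool pointing down it reaches from about 275 to 1000 mm from the base axis. Payload 8.4 kg.
Tool frame: the origin (TCP) lies on the centre line of the jaws, within the pads' length; the fingertips stand r.tip_reach ahead of it and the grasp point (between the pads) lies 11 mm behind it (r.tip_reach is the distance from the TCP to the fingertips, in mm); z points along the fingers, y is the line along which they close (so a half turn about z gives the same grasp; the last joint's range is limited). The gripper opens to 85 mm and grips with 20 to 120 N. Pads are 22 mm wide; open, the fingers measure 114 mm over their backs; the gripper's body (76 mm by 85 mm) begins 54 mm behind the grasp point. The pads swing forward as they close: fully open they stand 13 mm farther back than shut.
Start: joints at [-1.346, 0.353, 1.633, -0, 1.155, -0.002], TCP at [140.536, -608.997, 205.981] pointing down, gripper open.
Joint ranges: [-2.63, 2.63], [-0.92, 2.1], [0.06, 2.66], [-1.3, 4.44], [0, 2.69], [-3.02, 3.02]. Speed limits (rad/s): [2.22, 2.22, 2.79, 3.14, 3.14, 3.14].

### API

Orientations are given as [roll, pitch, yaw] about the fixed x, y, z axes, in that order (R = Rz(yaw) Ry(pitch) Rx(roll)).
In Python, from rig import r gives the robot as it stands.
- The arm moves only by the tool carry_out, never from a script. Its argument "targets" is a list of rows, each an object with "dp": the shift along the tool's x, y, z in mm, a list of three; "yaw": the turn about the tool's z in degrees. A call has 1 to 12 rows; each row is the pose to reach, as a shift and turn from the pose commanded when the call began, along the tool's axes at that moment; what a row does not reach only later rows make up. A row lasts 1/8 s, in which the tool goes at most 62.5 mm and 10.7 degrees, less where a joint would pass 70% of its speed; a pose out of reach is approached as far as the arm can. A call with a gripper value outside its range is refused whole. "fingers" is the opening, from -1 (shut) to 1 (fully open), so that 0 is half open, set as the call begins (left out, the last holds). The fingers move at their own pace and stop on an object; "grip_force" is the grip in N (left out, the last holds). Time passes only in rows, so rows that repeat a pose let the fingers close. It gives the time, the measured TCP pose, the force, the opening and the grip force at its end, in the units of the state.
- r.sense(): the state, without advancing time (a new reading comes with each control period).
- r.grab_frame(name): name is "side" or "top"; returns the picture (400x640x3 uint8, red, green, blue); there is no depth.
- r.get_calibration(name): a dict with "fx", "fy", "cx", "cy" (pixels), "rvec" (rotation vector, rad) and "tvec" (3), from world to camera coordinates, as OpenCV has them. Camera axes: x right, y down, z forward; pixel columns grow to the right and rows downward; lengths in mm; the calibration is good to about 2 mm. A picture is of the moment at which its call begins. get_calibration takes no time and is no camera call.
- r.sign_off(): hands the job in; it is judged then, once.
The state is a dict: "clock": time; "qpos": joint angles; "qvel": joint speeds; "joint_efforts": joint torques, N m; "eef_pos": TCP position; "tcp_rot": TCP orientation; "contact_force": force on the tool from outside, world axes, zero at the start; "wrist_torque": the same for the moment, N m; "opening": opening from 0.0 (shut) to 1.0 (fully open); "grasp_force": force on a finger pad.
Only numpy, scipy, OpenCV 4.12 (cv2) and the standard library are available. Lean on these libraries where they do the work, as an engineer would, in place of code of your own. Each camera call takes 0.05 s, during which the arm holds its last target. There are 200 camera calls.

## Working session

There is one attempt and no reset: what is moved stays moved. The work goes in short steps, Python scripts to look and compute and a tool call to move; the robot and the scene stay as the last step left them, time stands still between calls to the robot, and variables do not carry over. Pictures are saved under pics/ and viewed, at most 12 in all, crops included, and the job is handed in when it is done.

Besides the shell and the picture viewer there is one more tool, called after "Request:" by a JSON object that holds its "fn" and its "kwargs". carry_out: Moves the arm, as the interface text tells. Its arguments: {"type":"object","properties":{"targets":{"type":"array","items":{"type":"object","properties":{"dp":{"type":"array","items":{"type":"number"}},"yaw":{"type":"number"}}}},"fingers":{"type":"number"},"grip_force":{"type":"number"}},"required":["targets"]}

```bash
mkdir -p pics; ls; cat > h.py <<'E'
import numpy as np, cv2
from rig import r
def cam(n):
    c=r.get_calibration(n); K=np.array([[c['fx'],0,c['cx']],[0,c['fy'],c['cy']],[0,0,1]],float)
    R=cv2.Rodrigues(np.array(c['rvec'],float))[0]; t=np.array(c['tvec'],float).ravel()
    return K,R,t
def plane(n,uv,z):
    K,R,t=cam(n); d=R.T@np.linalg.inv(K)@np.array([uv[0],uv[1],1.]); o=-R.T@t
    return o+d*(z-o[2])/d[2]
def proj(n,p):
    K,R,t=cam(n); q=K@(R@np.array(p,float)+t); return q[:2]/q[2]
def tri(a,b):
    A=[];B=[]
    for n,uv in (('side',a),('top',b)):
        K,R,t=cam(n); d=R.T@np.linalg.inv(K)@np.array([uv[0],uv[1],1.]); d/=np.linalg.norm(d)
        P=np.eye(3)-np.outer(d,d); A.append(P);B.append(P@(-R.T@t))
    p=np.linalg.solve(sum(A),sum(B)); return p,proj('side',p)-a,proj('top',p)-b
def save(n,name):
    im=r.grab_frame(n)[:,:,::-1].copy(); cv2.imwrite('pics/'+name+'.png',im); return im
E
python3 - <<'E'
from h import *
for n in('side','top'):
    save(n,n+'0'); K,R,t=cam(n); print(n,-R.T@t,R[2],K[0,0])
s=r.sense(); print(s,r.tip_reach)
E
```

```text
pics
side [400.15292981 677.71280723 721.13765059] [ 0.17513436 -0.71857537 -0.67303595] 374.1141484510658
top [ 3.50983124e+02 -8.22933420e-01  1.32199325e+03] [ 0.15237132 -0.00781441 -0.98829242] 427.89176284011495
{'clock': 0.1, 'qpos': array([-1.34639225e+00,  3.53592442e-01,  1.63407450e+00,  7.74372120e-06,
        1.15517102e+00, -2.45783814e-03]), 'qvel': array([ 0.00025084, -0.00181536, -0.00102386, -0.00128013, -0.00047163,
       -0.00155774]), 'joint_efforts': array([-1.05937695e-03, -6.06359053e+01, -3.42822504e+01, -9.23065409e-05,
        4.09718996e-03, -5.10698897e-06]), 'eef_pos': array([ 140.44085321, -608.54601163,  205.32199236]), 'tcp_rot': array([-3.14034736e+00, -1.01413033e-05,  2.26858778e-01]), 'contact_force': array([-0.16836682,  0.23944261,  0.29443527]), 'wrist_torque': array([ 0.00905755, -0.02138507, -0.00843944]), 'grasp_force': 0.0, 'opening': 0.9955337041634791} 8.0
```

View pics/side0.png

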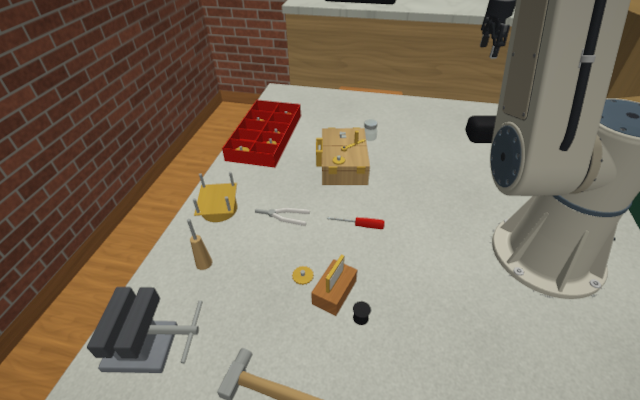

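View pics/top0.png

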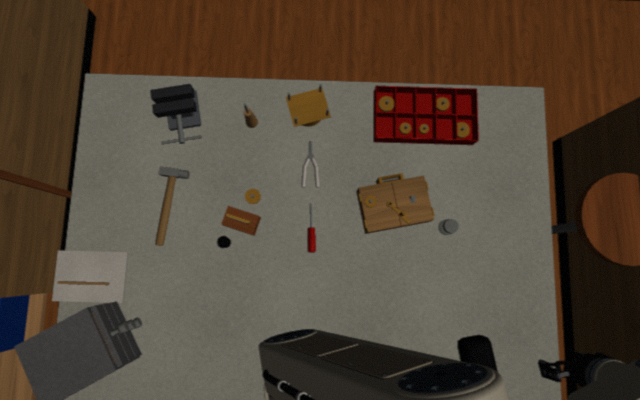

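The side view shows the case at (343,155) and the stand with the label holder at (335,285). In the top view the case is at (397,204), the stand at (240,220), and up is +x and left is +y. Next I'll enlarge both.

```bash
python3 - <<'E'
from h import *
s=cv2.imread('pics/side0.png');t=cv2.imread('pics/top0.png')
def c(im,x,y,w,h,k,g=1.0):
    a=cv2.resize(im[y:y+h,x:x+w],None,fx=k,fy=k,interpolation=cv2.INTER_CUBIC); return np.clip(a.astype(float)*g,0,255).astype(np.uint8)
a=np.hstack([c(s,310,120,66,66,6),c(t,354,170,66,66,6,1.8)])
a=np.vstack([a[:,:],np.hstack([c(s,305,250,66,33,6)*1,c(t,215,200,66,33,6,1.8)])])
cv2.imwrite('pics/c0.png',a); print(a.shape)
E
```

```text
(594, 792, 3)
```

View pics/c0.png

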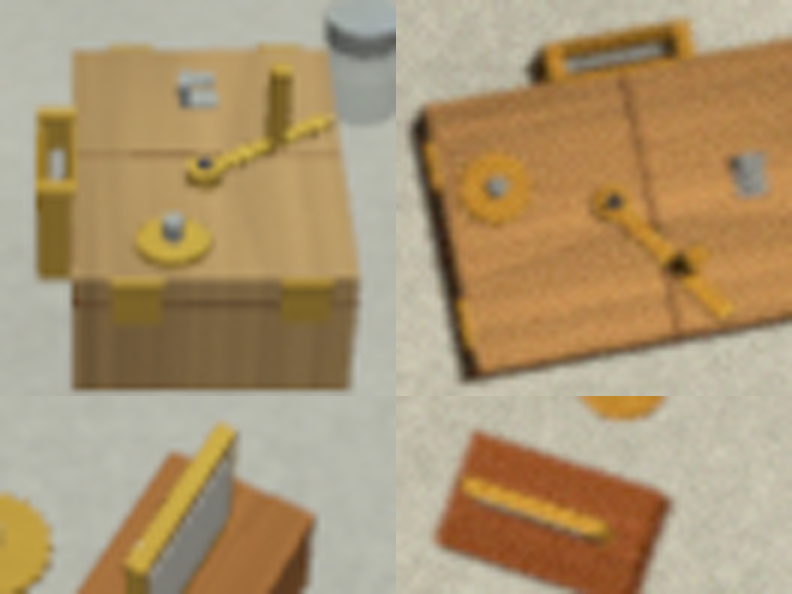

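The crops show the lid's left edge from (358,188) to (366,233) in the top image. The pin is at top (390,203.7) and side (343.8,147.3), the knob top is near side (357,132), and the channel frame sits at the lid's upper edge. The hook is open about 0.8 rad. The holder is in the stand.

```bash
python3 - <<'E'
from h import *
T=lambda X,Y,x0,y0,ox=396,oy=0:(x0+(X-ox+.5)/6-.5,y0+(Y-oy+.5)/6-.5)
top=lambda X,Y:T(X,Y,354,170); side=lambda X,Y:T(X,Y,310,120,0,0)
ts=lambda X,Y:T(X,Y,215,200,396,396); ss=lambda X,Y:T(X,Y,305,250,0,396)
im=cv2.imread('pics/top0.png'); hsv=cv2.cvtColor(im,cv2.COLOR_BGR2HSV)
m=((hsv[...,1]>95)&(hsv[...,2]>60)).astype(np.uint8); m[:160]=0;m[250:]=0;m[:,:345]=0;m[:,445:]=0;
m[:186,:405]*=0
m=cv2.morphologyEx(m,cv2.MORPH_CLOSE,np.ones((5,5))); c=max(cv2.findContours(m,0,2)[0],key=cv2.contourArea)
b=cv2.boxPoints(cv2.minAreaRect(c)); print('lid box px',b.round(1).tolist())
P=np.array([plane('top',p,70) for p in b]); print(P.round(1)); print('edges',np.linalg.norm(P-np.roll(P,1,0),axis=1).round(1),'mean',P.mean(0).round(1))
a=P[np.argsort(-P[:,1])][:2]; 
print('hand lid L corners',plane('top',top(422,108),70).round(1),plane('top',top(470,380),70).round(1))
print('pivot tri',tri(side(203,163),top(613,201)),'plane77',plane('top',top(613,201),77),plane('side',side(203,163),77))
print('knob top side@118',plane('side',side(282,69),118),'tip top@77',plane('top',top(725,310),76),'side tip',plane('side',side(330,122),76))
for p in [(540,50),(690,25),(690,58),(548,82)]: print('chan',plane('top',top(*p),76).round(1))
print('chan side',[plane('side',side(*p),76).round(1) for p in[(38,110),(75,110),(75,188),(38,188)]])
for p in [(466,485),(604,532)]: print('label ends top',plane('top',ts(*p),95).round(1))
for p in [(229,431),(140,559)]: print('label ends side',plane('side',ss(*p),95).round(1))
h2=((hsv[...,0]<12)&(hsv[...,1]>150)).astype(np.uint8);
h2=((hsv[...,0]<25)&(hsv[...,1]>120)).astype(np.uint8)
h2[:203]=0;h2[240:]=0;h2[:,:215]=0;h2[:,265:]=0
c=max(cv2.findContours(h2,0,2)[0],key=cv2.contourArea);b=cv2.boxPoints(cv2.minAreaRect(c));P=np.array([plane('top',p,45) for p in b]);print('stand',P.round(1),P.mean(0))
E
```

```text
lid box px [[357.20001220703125, 187.5], [426.20001220703125, 174.10000610351562], [435.1000061035156, 219.5], [366.0, 232.89999389648438]]
[[ 583.8 -135.8   70. ]
 [ 630.9 -342.6   70. ]
 [ 494.7 -367.1   70. ]
 [ 449.3 -163.4   70. ]]
edges [137.3 212.  138.3 208.6] mean [ 539.7 -252.2   70. ]
hand lid L corners [ 583.7 -138.1   70. ] [ 449.4 -163.2   70. ]
pivot tri (array([ 538.65475469, -231.57439323,   78.16209436]), array([0.02820197, 0.00579103]), array([-0.00073338, -0.02899381])) plane77 [ 538.74379371 -231.79222191   77.        ] [ 538.99222608 -233.23022485   77.        ]
knob top side@118 [ 506.075942   -261.52809357  118.        ] tip top@77 [ 486.67107256 -286.8427603    76.        ] side tip [ 482.40568582 -283.11692561   76.        ]
chan [ 613.5 -195.7   76. ]
chan [ 628.4 -270.2   76. ]
chan [ 611.7 -270.2   76. ]
chan [ 597.5 -199.7   76. ]
chan side [array([ 630.1, -263.9,   76. ]), array([ 611.5, -267.7,   76. ]), array([ 596.9, -201.1,   76. ]), array([ 614.7, -197.4,   76. ])]
label ends top [489.2 243.   95. ]
label ends top [468.5 175.8  95. ]
label ends side [468. 183.  95.]
label ends side [487.6 242.4  95. ]
stand [[465.4 266.   45. ]
 [521.9 250.8  45. ]
 [492.1 152.1  45. ]
 [435.9 167.9  45. ]] [478.814058  209.1954856  45.       ]
```

Request:
{"fn": "carry_out", "kwargs": {"targets": [{"dp":[43,-25,0],"yaw":-9},{"dp":[87,-51,0],"yaw":-18},{"dp":[130,-76,0],"yaw":-27},{"dp":[174,-102,0],"yaw":-36},{"dp":[217,-127,10],"yaw":-45},{"dp":[260,-152,20],"yaw":-54},{"dp":[304,-178,30],"yaw":-63},{"dp":[347,-203,40],"yaw":-72},{"dp":[391,-229,50],"yaw":-81},{"dp":[434,-254,55],"yaw":-89},{"dp":[434,-254,55],"yaw":-89},{"dp":[434,-254,55],"yaw":-89}], "fingers": 0.3}}

```text
clock: 1.6
eef_pos: [505.8, -263.8, 150.7]
tcp_rot: [-3.141, -0.0, 1.78]
contact_force: [-0.2, -0.4, 0.6]
opening: 0.651
grasp_force: 0.0
```

```bash
python3 - <<'E'
from h import *
s=save('side','s1');t=save('top','t1'); S=r.sense()
for k in('clock','eef_pos','tcp_rot','opening','contact_force'):print(k,S[k])
a=cv2.resize(s[95:195,300:400],None,fx=4,fy=4,interpolation=2);b=np.clip(cv2.resize(t[150:250,345:445],None,fx=4,fy=4,interpolation=2)*1.8,0,255).astype(np.uint8)
cv2.imwrite('pics/c1.png',np.hstack([a,b]))
E
```

```text
clock 1.7
eef_pos [ 505.49700681 -264.63214612  150.9838854 ]
tcp_rot [-3.14117683e+00  2.67686613e-05  1.77838965e+00]
opening 0.6473725542415291
contact_force [ 0.33662593 -0.25673434 -0.56215061]
```

View pics/c1.png

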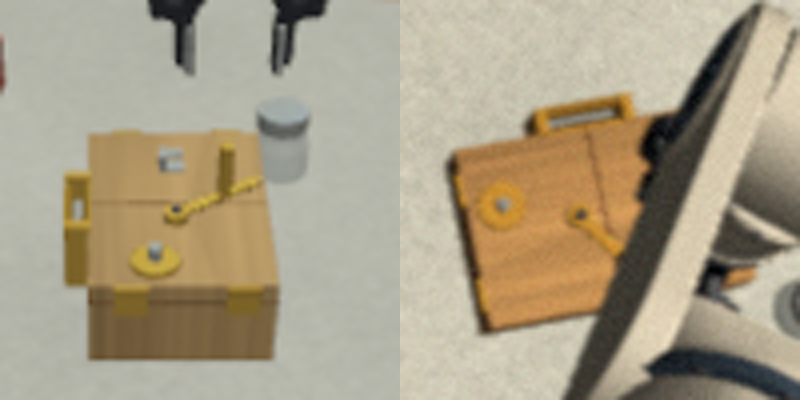

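The fingers straddle the knob at side image (357,137). Their midpoint, (358,107), lines up with it. I'll descend next.

Request:
{"fn": "carry_out", "kwargs": {"targets": [{"dp":[2,0,18],"yaw":0},{"dp":[2,0,36],"yaw":0},{"dp":[2,0,52],"yaw":0},{"dp":[2,0,52],"yaw":0}]}}

```text
clock: 2.2
eef_pos: [504.6, -261.5, 97.0]
tcp_rot: [-3.139, -0.002, 1.78]
contact_force: [0.1, -0.2, -0.4]
opening: 0.648
grasp_force: 0.0
```

Request:
{"fn": "carry_out", "kwargs": {"targets": [{"dp":[0,0,0],"yaw":0},{"dp":[0,0,0],"yaw":0},{"dp":[0,0,0],"yaw":0},{"dp":[0,0,0],"yaw":0},{"dp":[0,0,0],"yaw":0},{"dp":[0,0,0],"yaw":0}], "fingers": -1, "grip_force": 20}}

```text
clock: 2.95
eef_pos: [505.9, -262.0, 99.0]
tcp_rot: [3.142, 0.0, 1.78]
contact_force: [-0.2, -0.1, 0.1]
opening: -0.002
grasp_force: 0.0
```

```bash
python3 - <<'E'
from h import *
s=save('side','s2');t=save('top','t2')
a=cv2.resize(s[95:195,300:400],None,fx=5,fy=5,interpolation=2)
cv2.imwrite('pics/c2.png',a)
for p in [(506,-262.5,118),(506,-262.5,77),(506,-262,91)]: print(proj('side',p)-[300,95])
E
```

```text
[56.65781257 35.90895625]
[55.89869685 47.53147509]
[56.128835   43.71943888]
```

View pics/c2.png

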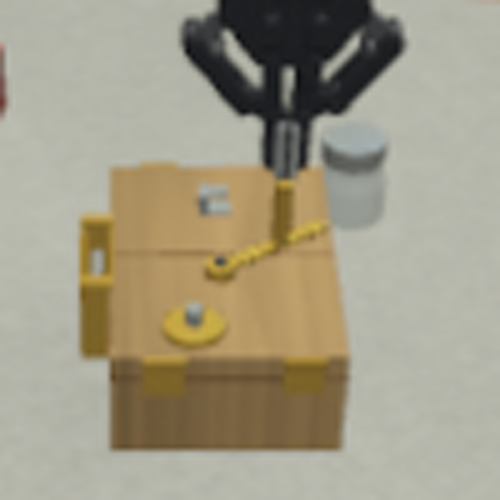

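The closed fingertips show at side (357,129). They are behind or above the knob top at (357,131.5), so the grasp missed. To find the offset, I'll compare the projected tool with the images, including the start pose.

```bash
python3 - <<'E'
from h import *
T=lambda X,Y,x0,y0,ox=396,oy=0:np.array((x0+(X-ox+.5)/6-.5,y0+(Y-oy+.5)/6-.5))
print('knob tri',tri(T(282,69,310,120,0),T(685,258,354,170)))
for y in (42.5,-42.5):
    for z in(210,):
        p=np.array([140.4,-608.5,z])+y*np.array([.225,-.974,0]); print('start tips',proj('side',p),proj('top',p))
for z in (91,99,110,164): print(z,proj('side',(505.9,-262,z)),proj('top',(505.9,-262,z)))
for z in (118,91): print('tip ray at',z,plane('side',(356.5,129.5),z))
S=r.sense();print(S['qpos'],S['eef_pos'])
s=cv2.imread('pics/side0.png')[0:80,450:550];t=cv2.imread('pics/top0.png')[330:400,520:620];s2=cv2.imread('pics/s2.png')[80:180,310:410];t2=cv2.imread('pics/t2.png')[170:270,370:470]
f=lambda a,g=1:np.clip(cv2.resize(a,(400,int(a.shape[0]*4)),interpolation=2)*float(g),0,255).astype(np.uint8)[:300]
pad=lambda a:np.vstack([a,np.zeros((300-len(a),400,3),np.uint8)])
cv2.imwrite('pics/c3.png',np.vstack([np.hstack([pad(f(s)),pad(f(t,2.5))]),np.hstack([pad(f(s2)),pad(f(t2,2))])]))
E
```

```text
knob tri (array([ 505.81754936, -257.85493527,  120.37414514]), array([-0.05257769, -0.01033172]), array([0.00066495, 0.05521572]))
start tips [480.71451553  57.17414472] [565.80159312 353.60609593]
start tips [489.38506308  67.87261142] [533.32916549 360.71224171]
91 [356.16206163 138.72322628] [401.01998552 213.8832406 ]
99 [356.30980399 136.46228589] [401.60610042 213.55362074]
110 [356.51530047 133.31751914] [402.42437753 213.09343729]
164 [357.56539486 117.24764792] [406.66191256 210.71032832]
tip ray at 118 [ 507.5768941  -269.94960952  118.        ]
tip ray at 91 [ 512.38582459 -312.3725709    91.        ]
[-4.80413394e-01  3.92986303e-01  1.84492289e+00  3.23035312e-06
  9.03655856e-01 -6.89778773e-01] [ 505.9021911  -261.95152399   99.00174327]
```

View pics/c3.png

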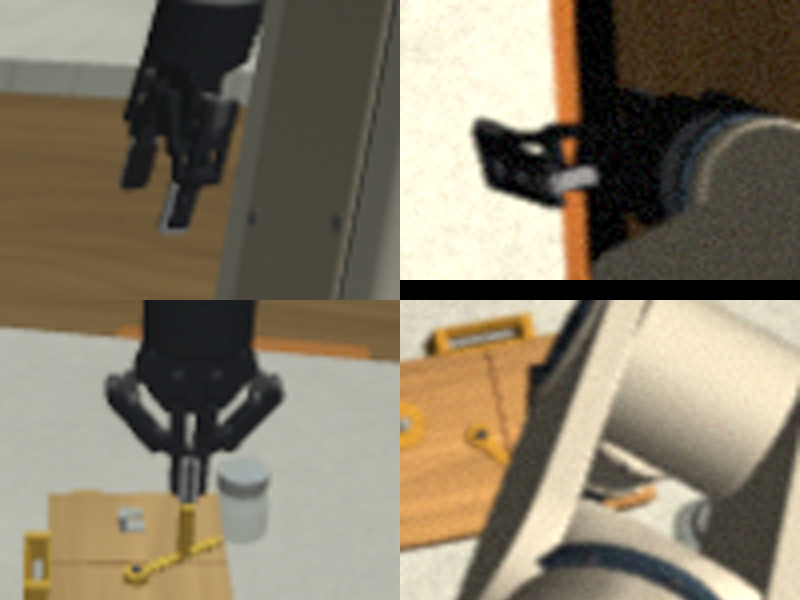

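Request:
{"fn": "carry_out", "kwargs": {"targets": [{"dp":[0,0,2],"yaw":0},{"dp":[0,0,3],"yaw":0},{"dp":[0,0,4],"yaw":0},{"dp":[0,0,4],"yaw":0}]}}

```text
clock: 3.55
eef_pos: [505.8, -261.9, 94.8]
tcp_rot: [-3.141, -0.0, 1.78]
contact_force: [0.1, -0.8, 0.2]
opening: -0.001
grasp_force: 0.0
```

Request:
{"fn": "carry_out", "kwargs": {"targets": [{"dp":[0,0,2],"yaw":0},{"dp":[0,0,4],"yaw":0},{"dp":[0,0,4],"yaw":0}]}}

```text
clock: 3.92
eef_pos: [507.1, -263.0, 92.5]
tcp_rot: [3.14, 0.002, 1.78]
contact_force: [-2.5, -1.0, 12.2]
opening: -0.0
grasp_force: 6.1
```

```bash
python3 - <<'E'
from h import *
s=save('side','s3');S=r.sense();print(S['eef_pos'],S['contact_force'])
cv2.imwrite('pics/c4.png',cv2.resize(s[85:165,310:410],None,fx=7,fy=7,interpolation=2))
E
```

```text
[ 507.03355806 -263.03496673   92.51461264] [-3.03098798 -2.214417   12.8017451 ]
```

View pics/c4.png

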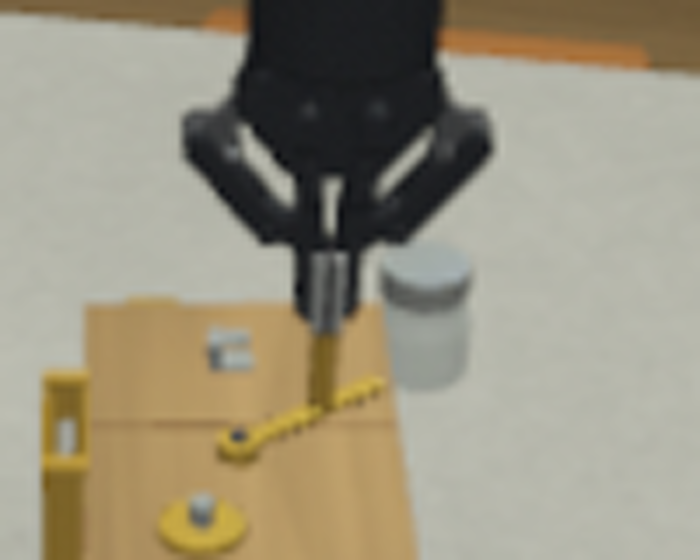

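The 12 N contact came with the TCP at about z 93, and the image shows the tips on the knob's top (side 356.6,132), which is at z 118. So the real fingertips are about 25 mm above the reported TCP height, not 8 mm below it, and the horizontal position agrees. I'll back off, open and go lower.

Request:
{"fn": "carry_out", "kwargs": {"targets": [{"dp":[0,0,-6],"yaw":0},{"dp":[0,0,-12],"yaw":0},{"dp":[0,0,-12],"yaw":0},{"dp":[0,0,-12],"yaw":0},{"dp":[0,0,-12],"yaw":0}], "fingers": 0.2}}

```text
clock: 4.6
eef_pos: [505.7, -261.8, 102.7]
tcp_rot: [-3.141, -0.0, 1.78]
contact_force: [-0.5, 0.2, -0.6]
opening: 0.599
grasp_force: 0.0
```

Request:
{"fn": "carry_out", "kwargs": {"targets": [{"dp":[0,0,10],"yaw":0},{"dp":[0,0,20],"yaw":0},{"dp":[0,0,30],"yaw":0},{"dp":[0,0,36],"yaw":0},{"dp":[0,0,36],"yaw":0}]}}

```text
clock: 5.22
eef_pos: [505.5, -261.7, 66.3]
tcp_rot: [-3.141, -0.001, 1.78]
contact_force: [-0.2, 0.4, 0.6]
opening: 0.595
grasp_force: 0.0
```

Request:
{"fn": "carry_out", "kwargs": {"targets": [{"dp":[0,0,0],"yaw":0},{"dp":[0,0,0],"yaw":0},{"dp":[0,0,0],"yaw":0},{"dp":[0,0,0],"yaw":0},{"dp":[0,0,0],"yaw":0}], "fingers": -1}}

```text
clock: 5.85
eef_pos: [506.2, -262.1, 67.3]
tcp_rot: [3.141, 0.0, 1.78]
contact_force: [0.3, -0.1, 4.0]
opening: 0.127
grasp_force: 21.7
```

Request:
{"fn": "carry_out", "kwargs": {"targets": [{"dp":[-4,3,0],"yaw":0},{"dp":[-7.5,5.5,0],"yaw":0},{"dp":[-11,9,0],"yaw":0},{"dp":[-13.5,12.5,0],"yaw":0},{"dp":[-16,16.5,0],"yaw":0},{"dp":[-18,20.5,0],"yaw":0},{"dp":[-20,25,0],"yaw":0},{"dp":[-21,29,0],"yaw":0},{"dp":[-22,33,0],"yaw":0},{"dp":[-22,36,0],"yaw":0},{"dp":[-22,36,0],"yaw":0}]}}

```text
clock: 7.22
eef_pos: [546.0, -277.2, 67.4]
tcp_rot: [3.141, 0.002, 1.781]
contact_force: [-0.7, -4.9, 4.1]
opening: 0.134
grasp_force: 21.7
```

Request:
{"fn": "carry_out", "kwargs": {"targets": [{"dp":[0,1,0],"yaw":0},{"dp":[0,2,0],"yaw":0},{"dp":[0,3,0],"yaw":0},{"dp":[0,3,0],"yaw":0}]}}

```text
clock: 7.72
eef_pos: [546.7, -277.0, 67.2]
tcp_rot: [-3.138, 0.001, 1.781]
contact_force: [-9.7, -10.1, 8.8]
opening: 0.128
grasp_force: 22.3
```

Request:
{"fn": "carry_out", "kwargs": {"targets": [{"dp":[0,1,0],"yaw":0},{"dp":[0,1,0],"yaw":0},{"dp":[0,1,0],"yaw":0}], "fingers": 0.2}}

```text
clock: 8.1
eef_pos: [549.6, -274.9, 66.8]
tcp_rot: [-3.142, -0.0, 1.78]
contact_force: [0.6, -0.1, -0.5]
opening: 0.598
grasp_force: 0.0
```

Request:
{"fn": "carry_out", "kwargs": {"targets": [{"dp":[0,0,-15],"yaw":0},{"dp":[0,0,-35],"yaw":0},{"dp":[0,0,-60],"yaw":0},{"dp":[0,0,-90],"yaw":0},{"dp":[0,0,-120],"yaw":0},{"dp":[0,0,-130],"yaw":0}]}}

```text
clock: 8.85
eef_pos: [550.8, -275.6, 199.8]
tcp_rot: [3.138, 0.002, 1.78]
contact_force: [-0.1, -0.9, -0.5]
opening: 0.602
grasp_force: 0.0
```

```bash
python3 - <<'E'
from h import *
s=save('side','s4');S=r.sense();print(S['eef_pos'],S['contact_force'],S['tcp_rot'],S['clock'])
cv2.imwrite('pics/c5.png',cv2.resize(s[70:190,310:400],None,fx=5,fy=5,interpolation=2))
E
```

```text
[ 550.70482309 -275.61291265  199.90108065] [-0.10705134 -0.06087742  0.66350677] [3.13858338e+00 2.35958256e-03 1.78027165e+00] 8.9
```

View pics/c5.png

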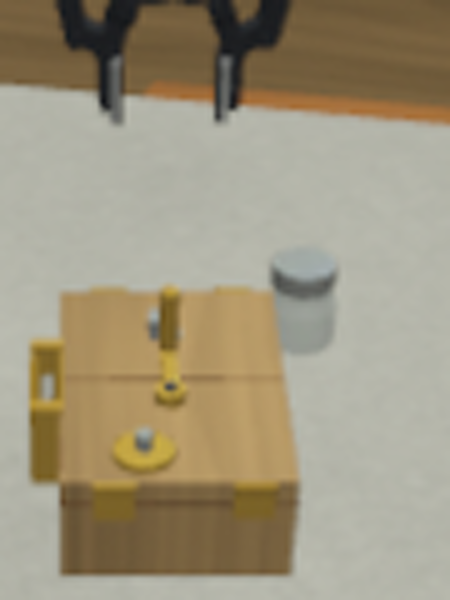

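The hook bar now lies along the case with its tip under the catch: pivot at side (344,148), knob at (344,128). Next is the holder.

Request:
{"fn": "carry_out", "kwargs": {"targets": [{"dp":[49,3,0],"yaw":3},{"dp":[98,6,0],"yaw":6},{"dp":[147,9,0],"yaw":9},{"dp":[196,12,0],"yaw":12},{"dp":[245,15,0],"yaw":15},{"dp":[294,18,10],"yaw":18},{"dp":[343,21,30],"yaw":21},{"dp":[392,24,50],"yaw":24},{"dp":[441,27,60],"yaw":27},{"dp":[490,30.5,70],"yaw":29},{"dp":[490,30.5,70],"yaw":29},{"dp":[490,30.5,70],"yaw":29}]}}

```text
clock: 10.4
eef_pos: [477.0, 210.1, 126.4]
tcp_rot: [-3.141, 0.001, 1.275]
contact_force: [-0.1, 0.9, -0.1]
opening: 0.596
grasp_force: 0.0
```

```bash
python3 - <<'E'
from h import *
s=save('side','s5');t=save('top','t5');S=r.sense();print(S['eef_pos'],S['tcp_rot'],S['clock'])
a=cv2.resize(s[190:320,275:395],(480,520),interpolation=2)
b=np.clip(cv2.resize(t[160:240,352:436],None,fx=3.8,fy=3.8,interpolation=2)*1.8,0,255).astype(np.uint8)
o=np.zeros((520,800,3),np.uint8);o[:,:480]=a;o[:b.shape[0],480:480+b.shape[1]]=b;cv2.imwrite('pics/c6.png',o)
# channel frame + lid segmentation in top (arm away)
hsv=cv2.cvtColor(t,cv2.COLOR_BGR2HSV)
m=((hsv[...,1]>95)&(hsv[...,2]>45)).astype(np.uint8);m[:165]=0;m[245:]=0;m[:,:345]=0;m[:,445:]=0
n,l,st,_=cv2.connectedComponentsWithStats(m);k=1+st[1:,4].argmax();pts=np.argwhere(l==k)[:,::-1].astype(float)
P=np.array([plane('top',p,70) for p in pts]);print(len(P)*0+st[k])
for yaw in np.deg2rad(np.arange(8,16,.5)):
    q=P[:,:2]@np.array([[np.cos(yaw),-np.sin(yaw)],[np.sin(yaw),np.cos(yaw)]]);
    lo=[np.percentile(q[:,0],2),*np.percentile(q[:,1],[1,99])]
    h=np.histogram(q[:,1],np.arange(q[:,1].min(),q[:,1].max(),2))[0]
    print(round(np.rad2deg(yaw),1),h[:3],h[-3:],lo)
E
```

```text
[477.57486181 209.46031607 126.84812131] [-3.14134600e+00  5.00383569e-04  1.27333588e+00] 10.5Traceback (most recent call last):
  File "<stdin>", line 10, in <module>
  File "h.py", line 8, in plane
    K,R,t=cam(n); d=R.T@np.linalg.inv(K)@np.array([uv[0],uv[1],1.]); o=-R.T@t
          ~~~^^^
  File "h.py", line 4, in cam
    c=r.get_calibration(n); K=np.array([[c['fx'],0,c['cx']],[0,c['fy'],c['cy']],[0,0,1]],float)
ValueError: time passes only in moves, steps and waits
```

View pics/c6.png

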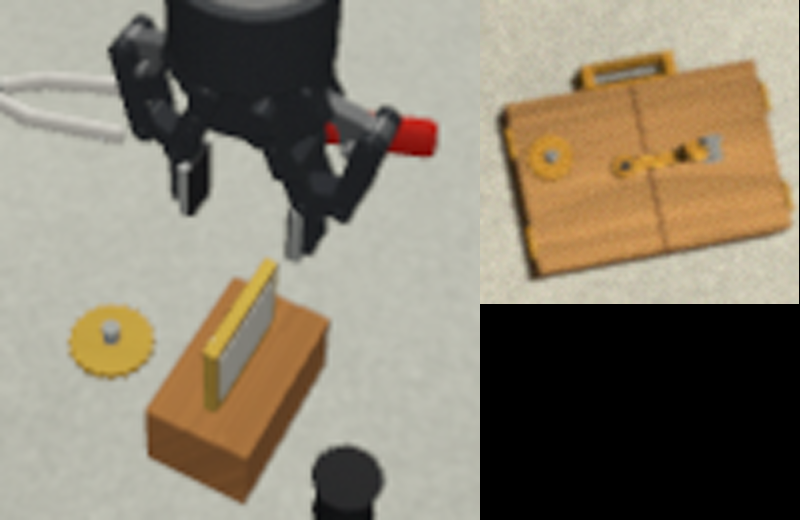

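The open fingers stand above the stand, with their line across the panel of the holder, whose panel is at side (334,272). The top crop shows the case clear with the hook closed. I'll measure the case and channel from that frame with a cached calibration.

```bash
sed -i 's/^def cam/import functools\n@functools.cache\ndef cam/' h.py; python3 - <<'E'
from h import *
t=cv2.imread('pics/t5.png');hsv=cv2.cvtColor(t,cv2.COLOR_BGR2HSV)
m=((hsv[...,1]>95)&(hsv[...,2]>45)).astype(np.uint8);m[:165]=0;m[245:]=0;m[:,:345]=0;m[:,445:]=0
m=cv2.morphologyEx(m,cv2.MORPH_OPEN,np.ones((9,9)))
c=max(cv2.findContours(m,0,1)[0],key=cv2.contourArea);b=cv2.boxPoints(cv2.minAreaRect(c))
P=np.array([plane('top',p,70)for p in b]);print(P.round(1),P.mean(0))
for i in range(4):
    e=P[(i+1)%4]-P[i];print(np.linalg.norm(e).round(1),np.rad2deg(np.arctan2(e[1],e[0])).round(1))
f=lambda X,Y:(352+(X-480+.5)/3.8-.5,160+(Y+.5)/3.8-.5)
print('lid hand',[plane('top',f(*p),70).round(1)[:2] for p in[(505,107),(755,63),(790,230),(537,277)]])
Q=np.array([plane('top',f(*p),76)[:2] for p in[(583,68),(672,52),(677,75),(588,88)]]);print('chan',Q.round(1),Q.mean(0))
# brass channel mask, top
y=((hsv[...,0]>15)&(hsv[...,0]<30)&(hsv[...,1]>140)&(hsv[...,2]>70)).astype(np.uint8);y[:168]=0;y[186:]=0;y[:,:374]=0;y[:,:374]=0;y[:,408:]=0
print('\n'.join(''.join('#' if v else '.' for v in row) for row in y[170:188,372:410]))
for n in('side0',):
    s=cv2.cvtColor(cv2.imread('pics/side0.png'),cv2.COLOR_BGR2HSV)[135:170,312:328]
    print('\n'.join(' '.join('%3d'%v for v in row[...,1]) for row in s[::1]))
E
```

```text
[[ 587.8 -133.7   70. ]
 [ 633.5 -343.    70. ]
 [ 493.4 -366.9   70. ]
 [ 449.3 -160.8   70. ]] [ 541.0200809  -251.10080088   70.        ]
214.3 -77.7
142.1 -170.3
210.8 102.1
141.1 11.1
lid hand [array([ 583.1, -139. ]), array([ 624.2, -335.8]), array([ 492.7, -361.5]), array([ 450.6, -165.3])]
chan [[ 614.8 -199.1]
 [ 629.7 -269. ]
 [ 611.4 -272.8]
 [ 599.  -203.1]] [ 613.72898874 -235.98631834]
......................................
......................................
......................................
......................................
..........................####........
....................#######.###.......
...............#########....###.......
.........#########...........##.......
.......#######...............##.......
.......####..................###...#..
.......###...........############.##..
.......###......#############.######..
.......###############.###..########..
.......###########...###.########.##..
......#####.###.##.#####.########.#...
...#.#.######...##.#.#...#####.#####..
......................................
..................................
[... 1544 characters left out ...]
  15  17  24 123 172 171 171 171 150 120 118 116 114 113 114
 17  17  15  25 121 172 171 171 171 151 120 116 116 115 115 114
 16  16  16  24 123 174 170 173 175 151 122 115 115 114 113 115
 17  16  17  24 121 172 172 171 173 151 122 115 115 114 113 115
 16  17  17  26 121 174 171 172 173 151 121 115 114 114 113 114
 15  17  17  26 125 174 171 173 173 145 116 115 114 114 113 111
 17  15  14  25  93 174 171 172 172 144 114 116 116 115 114 113
 15  17  16  19  53  85  84  84  84  92 117 119 118 119 118 119
 16  16  16  17  20  24  24  25  25  33 121 119 119 119 121 124
 17  16  16  15  17  17  17  17  17  21 125 120 119 121 120 123
 16  17  17  17  15  17  17  17  17  20 126 123 118 119 120 123
```

Request:
{"fn": "carry_out", "kwargs": {"targets": [{"dp":[1,0,15],"yaw":0},{"dp":[1,0,35],"yaw":0},{"dp":[1,0,55],"yaw":0},{"dp":[1,0,75],"yaw":0},{"dp":[1,0,92],"yaw":0},{"dp":[1,0,92],"yaw":0}]}}

```text
clock: 11.25
eef_pos: [476.9, 210.6, 33.5]
tcp_rot: [-3.14, 0.002, 1.273]
contact_force: [-0.4, -0.3, -0.5]
opening: 0.602
grasp_force: 0.0
```

Request:
{"fn": "carry_out", "kwargs": {"targets": [{"dp":[0,0,0],"yaw":0},{"dp":[0,0,0],"yaw":0},{"dp":[0,0,0],"yaw":0},{"dp":[0,0,0],"yaw":0},{"dp":[0,0,0],"yaw":0},{"dp":[0,0,0],"yaw":0}], "fingers": -1, "grip_force": 60}}

```text
clock: 12.0
eef_pos: [478.5, 211.7, 35.8]
tcp_rot: [3.141, -0.001, 1.274]
contact_force: [-0.8, -0.2, 7.4]
opening: 0.08
grasp_force: 58.7
```

```bash
python3 - <<'E'
from h import *
S=r.sense()
for k in('clock','eef_pos','tcp_rot','opening','grasp_force','contact_force','wrist_torque'):print(k,S[k])
c,s=np.cos(.204),np.sin(.204)
def W(x,y,z,o=(613.7,-234.3)): return (o[0]+c*x-s*y,o[1]+s*x+c*y,z)
for p in[(-8,37.5,76),(8,37.5,76),(10,37.5,76),(10,-37.5,76),(-8,-37.5,76),(8,28.5,76),(-8,28.5,76),(8,-28.5,76),(8,37.5,30)]: print(p,proj('side',W(*p)).round(1),proj('top',W(*p)).round(1))
s=cv2.imread('pics/side0.png');g=s[132:170,312:324,2]
print('\n'.join(str(132+i)+' '+' '.join('%3d'%v for v in row) for i,row in enumerate(g)))
s=cv2.imread('pics/t5.png');g=s[172:188,374:410,2]
print('\n'.join(str(172+i)+' '+' '.join('%3d'%v for v in row) for i,row in enumerate(g)))
E
```

```text
clock 12.0
eef_pos [478.45613161 211.65832877  35.75635854]
tcp_rot [ 3.14052078e+00 -8.27517098e-04  1.27405044e+00]
opening 0.07972260713841572
grasp_force 58.664478063583374
contact_force [-0.76882641 -0.20259294  7.44129143]
wrist_torque [-0.17262346  0.11582318 -0.09541021]
(-8, 37.5, 76) [321.5 151.2] [378.7 183. ]
(8, 37.5, 76) [316.  151.2] [377.7 177.8]
(10, 37.5, 76) [315.4 151.2] [377.6 177.1]
(10, -37.5, 76) [316. 137.] [402.2 172.9]
(-8, -37.5, 76) [321.8 137. ] [403.4 178.7]
(8, 28.5, 76) [316.1 149.4] [380.6 177.3]
(-8, 28.5, 76) [321.5 149.4] [381.7 182.5]
(8, -28.5, 76) [316.6 138.6] [399.4 174. ]
(8, 37.5, 30) [316.3 163.7] [375.3 180.8]
132 184 184 185 185 185 184 184 183 184 181 172 170
133 185 185 185 184 184 184 185 184 185 181 172 170
134 186 187 186 185 185 186 187 187 187 182 171 171
135 188 187 187 186 186 186 186 187 186 183 171 170
136 188 187 186 186 186 185 185 186 187 184 172 171
137 186 185 185 185 186 187 187 188 189 187 178 170
138 186 186 185 186 188 188 189 191 191 192 185 170
139 186 186 186 181 164 154 155 156 156 159 165 171
140 186 186 186 180 
[... 3207 characters left out ...]
  96  94  95 101  97  99  96  94  83  85  94  94  98  95  98  96  97  94 101  96  99  96 101  97 100  96  94
184 100  98  85  82  83  86  91  92  94  98  94  93  96  93  93  94  92  81  78  86  95  98  99  97  97 101  98  99  97  97  96  97  94  94  95  95
185  95  92  89  92  91  91  93  91  92  91  92  91  96  96  93  95  97  90  83  92  97  99  96  98  97  96  96  95  96  94  96  95  94  96  98  98
186  92  91  91  90  91  91  92  91  94  95  92  95  97  99  97  99  98  94  79  88  95  98  97  96  98  98  93  98  96 100  96 100  98 101  96  99
187  92  87  91  94  91  92  97  97  98  96 100 100  98 100  99  99  95  94  80  87  95  95  95  94  96  97  98 100 102 100 100  99 102  97 103 102
```

The holder is gripped (opening 0.08, about 8 mm). I'll lift it out.

Request:
{"fn": "carry_out", "kwargs": {"targets": [{"dp":[0,0,-8],"yaw":0},{"dp":[0,0,-20],"yaw":0},{"dp":[0,0,-35],"yaw":0},{"dp":[0,0,-60],"yaw":0},{"dp":[0,0,-90],"yaw":0},{"dp":[0,0,-120],"yaw":0},{"dp":[0,0,-135],"yaw":0},{"dp":[0,0,-135],"yaw":0},{"dp":[0,0,-135],"yaw":0}]}}

```text
clock: 13.12
eef_pos: [477.2, 211.1, 169.1]
tcp_rot: [-3.14, 0.001, 1.274]
contact_force: [-0.5, 0.3, -0.6]
opening: 0.086
grasp_force: 58.4
```

Request:
{"fn": "carry_out", "kwargs": {"targets": [{"dp":[-38.5,26,0],"yaw":-3},{"dp":[-77,52,0],"yaw":-6},{"dp":[-115.5,78,0],"yaw":-9},{"dp":[-154,104,0],"yaw":-12},{"dp":[-192.5,130,0],"yaw":-15},{"dp":[-231,156,0],"yaw":-18},{"dp":[-269.5,182,0],"yaw":-21},{"dp":[-308,208,0],"yaw":-24},{"dp":[-346.5,234,0],"yaw":-26},{"dp":[-385,260,0],"yaw":-28.7},{"dp":[-385,260,0],"yaw":-28.7},{"dp":[-385,260,0],"yaw":-28.7}]}}

```text
clock: 14.62
eef_pos: [612.9, -232.2, 168.4]
tcp_rot: [-3.139, -0.002, 1.774]
contact_force: [-0.9, 0.4, -0.6]
opening: 0.089
grasp_force: 58.5
```

Request:
{"fn": "carry_out", "kwargs": {"targets": [{"dp":[0,0,20],"yaw":0},{"dp":[0,0,40],"yaw":0},{"dp":[0,0,50],"yaw":0},{"dp":[0,0,55],"yaw":0},{"dp":[0,0,55],"yaw":0},{"dp":[0,0,55],"yaw":0}]}}

```text
clock: 15.38
eef_pos: [614.4, -232.9, 115.6]
tcp_rot: [3.141, 0.001, 1.775]
contact_force: [-0.3, 0.4, -0.9]
opening: 0.086
grasp_force: 58.5
```

```bash
python3 - <<'E'
from h import *
S=r.sense()
for k in('clock','eef_pos','tcp_rot','opening','grasp_force','contact_force'):print(k,S[k])
s=save('side','s7');t=save('top','t7')
a=cv2.resize(s[90:180,295:385],(480,480),interpolation=2)
b=np.clip(cv2.resize(t[150:230,360:413],(318,480),interpolation=2)*1.8,0,255).astype(np.uint8)
cv2.imwrite('pics/c7.png',np.hstack([a,b]))
E
```

```text
clock 15.375
eef_pos [ 614.37048216 -232.94736384  115.57995015]
tcp_rot [3.14071706e+00 5.40107176e-04 1.77484762e+00]
opening 0.08598398013520284
grasp_force 58.46122920513153
contact_force [-0.33826265  0.4111514  -0.86964596]
```

View pics/c7.png

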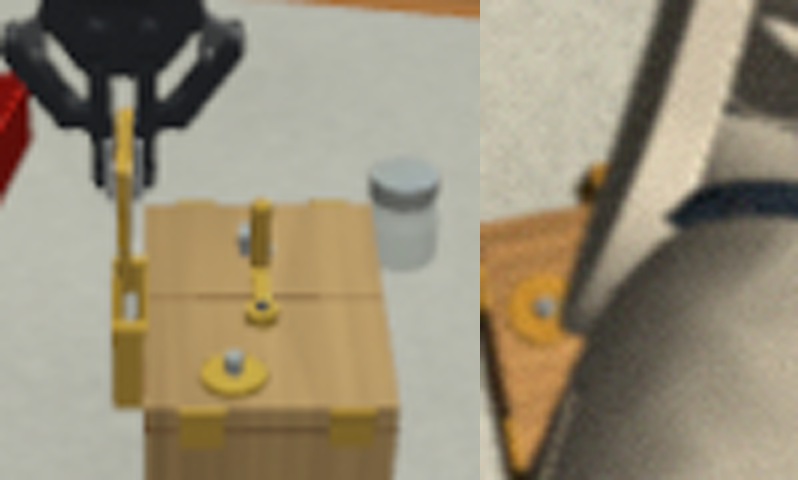

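The holder hangs upright over the channel: its end face is at side (318,110–140) and the channel mouth at (319,139–151). I'll check the alignment numerically.

```bash
python3 - <<'E'
from h import *
c,s=np.cos(.204),np.sin(.204); e=(614.0,-232.9)
W=lambda x,y,z:(e[0]+c*x-s*(y-.66),e[1]+s*x+c*(y-.66),z)
Z=124.8
for n,p in dict(topn=(0,35,Z+50),botn=(0,35,Z),botnL=(4,35,Z),botnR=(-4,35,Z),blade_n=(0,26,Z),blade_b=(0,26,Z-30),bbL=(2.5,26,Z-30),bbR=(-2.5,26,Z-30),topf=(0,-35,Z+50)).items(): print(n,proj('side',W(*p)).round(2))
im=cv2.imread('pics/s7.png');h=cv2.cvtColor(im,cv2.COLOR_BGR2HSV)
for i in range(106,156): print(i,' '.join('%3d'%v for v in h[i,312:325,1]),'|',' '.join('%3d'%v for v in im[i,312:325,2]))
E
```

```text
topn [318.13 121.6 ]
botn [318.36 136.87]
botnL [316.96 136.87]
botnR [319.76 136.86]
blade_n [318.42 135.12]
blade_b [318.56 143.8 ]
bbL [317.7 143.8]
bbR [319.41 143.8 ]
topf [318.6  108.86]
106  38  21  24  13  17  17  15  17  15  30  23  23  20 |  29  33  29  77 146 180 181 169 100  30  30  30 116
107  38  31  30  11  16  15  15  17  15  39  38  30  18 |  29  29  30  69 139 181 182 169 101  28  29  30 114
108  40  24  32  11  16  15  15  15  15  25  32  46  13 |  27  29  28  68 141 182 183 170 100  28  28  27  77
109  39  32  39  11  16  20  33  34  13  46  32  31  31 |  28  28  28  68 141 182 183 171 100  27  28  29  36
110  31  30  39  11  45  80 110 105  10  31  32  38  33 |  29  30  28  70 142 184 190 179  79  29  28  29  34
111  31  31  31   9  78 135 170 157   8  31  24  38  30 |  29  29  29  57 130 182 194 183  64  29  29  29  30
112  38  31  23  13 109 134 167 147   7  38  31  31  39 |  29  29  30  38 119 184 189 166  70  29  29  29  28
113  32  31  31  23 129 151 166 147   5  31  36  31  31 |  28  29  29  31 107 176 186 153  51  29  30  29  29
114  39  23  30  29 139 161
[... 3892 characters left out ...]
 179 164 155 158 165 145 145 169 169 170
150  16  17  15  39 169 166 141 121 154 171 154 116 115 | 185 183 182 182 184 181 184 185 180 182 180 169 169
151  17  17  17  34 172 171 171 170 170 167 148 116 116 | 184 184 183 180 172 172 174 174 174 177 176 169 169
152  16  16  16  28 174 173 172 172 174 166 141 115 115 | 184 184 185 174 138 137 139 139 139 144 156 168 169
153  17  17  17  24 172 173 172 172 174 157 127 115 115 | 181 182 182 170 123 122 123 123 123 133 156 168 168
154  17  17  15  24 174 174 173 172 173 152 122 116 114 | 181 182 183 170 123 123 124 123 124 136 161 167 168
155  17  17  17  24 134 174 172 172 173 152 122 115 114 | 181 182 182 171 131 123 123 123 124 136 161 167 168
```

The side view puts the holder about 2 mm too far towards the lip (its column is 317.9, the channel centre 318.8) and about 0.7 mm too far towards +y. I'll correct both while descending part way.

Request:
{"fn": "carry_out", "kwargs": {"targets": [{"dp":[-0.7,-1.8,4],"yaw":0},{"dp":[-0.7,-1.8,10],"yaw":0},{"dp":[-0.7,-1.8,16],"yaw":0},{"dp":[-0.7,-1.8,21],"yaw":0},{"dp":[-0.7,-1.8,24],"yaw":0},{"dp":[-0.7,-1.8,27],"yaw":0},{"dp":[-0.7,-1.8,27],"yaw":0}]}}

```text
clock: 16.35
eef_pos: [612.2, -233.8, 87.8]
tcp_rot: [-3.141, -0.0, 1.775]
contact_force: [0.4, 0.1, -1.2]
opening: 0.084
grasp_force: 58.5
```

Request:
{"fn": "carry_out", "kwargs": {"targets": [{"dp":[0,0,3],"yaw":0},{"dp":[0,0,6],"yaw":0},{"dp":[0,0,9],"yaw":0},{"dp":[0,0,9],"yaw":0}]}}

```text
clock: 16.85
eef_pos: [612.1, -233.7, 78.6]
tcp_rot: [-3.141, -0.0, 1.775]
contact_force: [0.1, -0.2, -0.3]
opening: 0.081
grasp_force: 58.5
```

Request:
{"fn": "carry_out", "kwargs": {"targets": [{"dp":[0,0,3],"yaw":0},{"dp":[0,0,5],"yaw":0},{"dp":[0,0,7],"yaw":0},{"dp":[0,0,7],"yaw":0}]}}

```text
clock: 17.35
eef_pos: [612.6, -234.0, 72.2]
tcp_rot: [3.141, 0.0, 1.775]
contact_force: [-1.6, 0.2, 4.9]
opening: 0.08
grasp_force: 59.2
```

The spring shows as expected: 4.9 N at z 72. I'll press on to the end blocks.

Request:
{"fn": "carry_out", "kwargs": {"targets": [{"dp":[0,0,2],"yaw":0},{"dp":[0,0,4],"yaw":0},{"dp":[0,0,5],"yaw":0},{"dp":[0,0,6],"yaw":0},{"dp":[0,0,6],"yaw":0},{"dp":[0,0,6],"yaw":0}]}}

```text
clock: 18.1
eef_pos: [612.6, -234.0, 66.8]
tcp_rot: [3.141, 0.0, 1.775]
contact_force: [-1.6, 0.4, 11.0]
opening: 0.083
grasp_force: 60.4
```

Request:
{"fn": "carry_out", "kwargs": {"targets": [{"dp":[0,0,1],"yaw":0},{"dp":[0,0,2],"yaw":0},{"dp":[0,0,2],"yaw":0},{"dp":[0,0,2],"yaw":0}], "grip_force": 70}}

```text
clock: 18.6
eef_pos: [612.8, -234.0, 66.7]
tcp_rot: [3.14, 0.001, 1.775]
contact_force: [-7.2, 2.1, 26.9]
opening: 0.088
grasp_force: 71.8
```

```bash
python3 - <<'E'
from h import *
S=r.sense()
for k in('clock','eef_pos','tcp_rot','opening','grasp_force','contact_force'):print(k,S[k])
s=save('side','s8')
cv2.imwrite('pics/c8.png',cv2.resize(s[90:180,295:385],(540,540),interpolation=2))
E
```

```text
clock 18.6
eef_pos [ 612.78657219 -234.01781792   66.6660221 ]
tcp_rot [3.14049115e+00 7.07553706e-04 1.77489944e+00]
opening 0.08784357370695557
grasp_force 71.8123733997345
contact_force [-7.2055687   2.13562597 26.94333716]
```

View pics/c8.png

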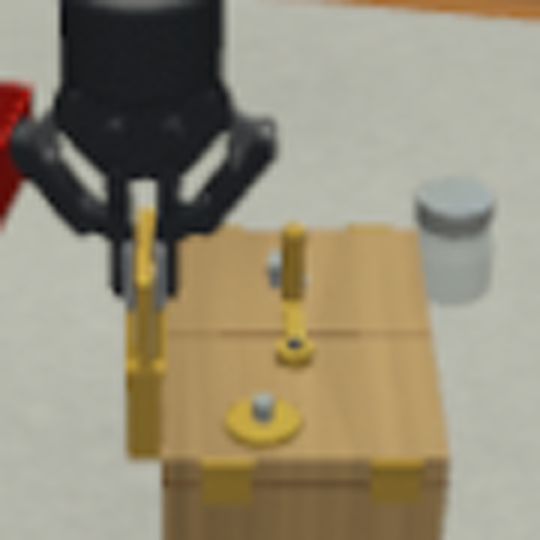

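The panel now stands on the end blocks at side (319,150), and the stop is rigid at 27 N. The hook is still closed under the catch. I'm handing it in.

```bash
python3 -c "
from rig import r
print(r.sign_off())"
```

```text
the job is handed in; nothing more can be done
None
```

The hook is swung shut against its stop, and the label holder is seated on the end blocks, still gripped and pressed down with about 27 N; the job is handed in, but the hand-in returned no verdict.

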